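# Make up the taper plug of a pharmacy water filter and open its feed

## Task

The dispensary's water filter has a new cartridge and must go back into service. Screw the square-headed taper plug in the top of its cap clockwise until it goes snug - properly tight, but not forced, because the wedging taper splits the plastic cap - and then swing the feed valve's lever fully open, to its stop. Do not lean on the filter, and leave the things around it where they are.

Things in the scene. Friction and masses are not known exactly. Their poses are not given: they have to be found in the camera images.
- water_filter: Bench water filter, fixed: grey base plate 170 x 370 x 6 mm, clear bowl, white plastic cap 116 mm across. Origin: on the counter under the axis of bowl, cap and plug. +x: towards its back plate (166 mm high); +y: towards the feed valve, whose pipe runs along y at z 170 mm. On the other side, at y -130 mm, a round gauge stands up to z 232 mm. The robot may press on the filter with at most 25 N.
- cap_port (a point): Centre of the top of the round port boss (54 mm across, z 203 mm) on the cap (top at z 192 mm): the plug's hole. How it feels: the resistances given hold while the plug is turning; once the hand stops and holds, some or all of the drag drops out, and little but the wedging part (1.2 N m per rad) is left to feel. If wedged by over 0.3 N m, the plug springs back to that when let go.
- plug: Steel pipe plug with tapered thread (33 mm), started by hand in the cap's port, about 7 mm of thread showing. Origin: centre of the underside of its square head, which is 22 x 22 mm and 24 mm high and stands on the wider threaded part; the head's flats face its x and y axes, z up. It starts at any angle. The plastic cap splits if it is overtightened. It cannot be lifted out.
- plug_head (a point): Centre of the plug's square head, half-way up (12 mm above the shoulder), on the plug's axis; its axes are those of the plug.
- plug_turn (a joint): Turn of the plug since the start (rad), growing clockwise seen from above; 2.2 mm down a turn, no stop. It turns with an even drag of 0.3 N m until, 0.1 to 3.7 rad from the start (different each time), the taper begins to wedge: the resistance then climbs by 1.2 N m per rad. Snug: 0.5 to 0.8 N m to turn it on. Above 1.2 N m the cap splits. See cap_port for how it feels.
- feed_lever (a joint): Lever of the feed ball valve (steel, black grip sleeve, 100 mm long, turns about a vertical axis): near 0 closed (across the pipe, pointing to the filter's +x), growing counter-clockwise seen from above, 1.571 fully open at its stop (along the pipe, pointing to the filter's +y). Friction 0.22 N m; it stays where it is left.
- lever_grip (a point): On the centre line of the lever's grip sleeve, 70 mm from its pivot, half-way up. The sleeve is 68 mm long (32 to 100 mm from the pivot), 18 mm wide and 10 mm high, about 37 mm above the pipe's centre line. Own x axis: along the lever, outwards; z up.
- lever_pivot (a point): Point on the lever's vertical turning axis at the height of lever_grip (128 mm in the filter's +y from the plug's axis).
- old_cartridge_mid (a point): Bystander: used white filter cartridge, upright, 64 mm across, 127 mm high; its centre.
- sump_wrench_mid (a point): Bystander: black plastic bowl wrench lying flat, open ring 140 mm across with a straight handle, 16 mm high; centre of the ring.
- vial_a_mid (a point): Bystander: amber pill vial with white cap, 41 mm across, 78 mm high; its centre.
- vial_b_mid (a point): Bystander: a second such vial; its centre.
- jug_mid (a point): Bystander: white stock bottle, 80 mm across, 185 mm high; its centre.

How it is judged:
On the way, in this order (a step that is already met when the one before it is completed fails the run):
1. the plug is screwed snug into the cap (its taper wedged in the cap by at least 0.14 N m beyond the running drag: 3 N at a radius of 45 mm) (contact force between plug and water_filter above 3 N), for 0.3 s.
2. the feed valve's lever is swung fully open (value of joint feed_lever above 1.45 rad), for 0.2 s.
At the end, for the whole second after the job is handed in: The plug is at rest and stays wedged in the cap by at least 0.14 N m beyond its running drag (3 to 16 N at a radius of 45 mm). The feed lever is at rest, at least 1.45 rad open (stop at 1.571). The robot touches nothing (contact force between plug and water_filter between 3 and 16 N and value of joint feed_lever above 1.45 rad and velocity of joint feed_lever between -0.05 and 0.05 rad/s and velocity of joint plug_turn between -0.05 and 0.05 rad/s).
It fails at once if the plug is overtightened and the cap splits (wedged by more than 0.9 N m, 20 N at a radius of 45 mm; 1.2 N m to turn it) (contact force between plug and water_filter above 20 N).
It fails at once if the feed is opened (lever beyond 0.3 rad) while the plug is not yet snug (value of joint feed_lever above 0.3 rad and contact force between plug and water_filter below 2.7 N).
It fails at once if the robot presses on the filter's cap, stand, pipes or gauge with more than 25 N (contact force between any of the fingers, the arm and water_filter above 25 N).
It fails at once if a bystander is moved by more than 30 mm (distance of any of old_cartridge_mid, sump_wrench_mid, vial_a_mid, vial_b_mid, jug_mid from where it was at the start of the episode above 0.03 m).
It also fails if it takes over 70 s, if anything falls off the work surface, if the arm or the gripper's body presses on something with over 40 N, if the wrist force passes 120 N, or if a joint passes its speed limit or range.

## Robot

A 6-joint arm with a two-finger parallel gripper is mounted at the origin on the work surface. World frame = base frame: x ahead of the robot, y to its left, z up, the work surface at z = 0. Lengths are in m, angles in rad, forces in N, time in s.
With the tool pointing down it reaches from about 0.275 to 0.725 m from the base axis. Payload 15.9 kg.
Tool frame: the origin (TCP) lies at the centre of the arm's flange, where the gripper is bolted on; the fingertips stand 173 mm ahead of it and the grasp point (between the pads) lies 155 mm ahead of it; z points along the fingers, y is the line along which they close (so a half turn about z gives the same grasp; the last joint's range is limited). The gripper opens to 85 mm and grips with 20 to 120 N. Pads are 22 mm wide; open, the fingers measure 114 mm over their backs; the gripper's body (76 mm by 85 mm) begins 54 mm behind the grasp point. The pads swing forward as they close: fully open they stand 13 mm farther back than shut.
Start: joints at [-1.149, 0.213, -0.034, 1.323, 0, 1.571], TCP at [0.205, -0.456, 0.405] pointing down, gripper open.
Joint ranges: [-2.98, 2.98], [-0.74, 1.72], [-1.14, 1.35], [-2.1, 2.04], [-1.57, 1.44], [-3.14, 3.14]. Speed limits (rad/s): [1.89, 1.89, 2.39, 2.57, 3.14, 3.14].

## Interface

Orientations are given as a unit quaternion [w, x, y, z].
In Python, from plant import ctrl gives the robot as it stands. The module is installed in compiled form; this text tells all that it offers.
- The arm moves only by the tool carry_out, never from a script. Its argument "series" is one flat list of numbers, 5 for each row, row after row: the shift along the tool's x, y, z in m, then the turn about the tool's z in degrees, then the finger opening in m, from 0 to 0.0854. In form: [tx, ty, tz, yaw, gripper, tx, ty, tz, yaw, gripper, ...]. A call has 1 to 12 rows; each row shifts and turns the commanded pose from where the row before left it, along the tool's axes as they then stand; what a row does not reach is not made up. A row lasts 1/10 s, in which the tool goes at most 50 mm and 8.59 degrees, less where a joint would pass 70% of its speed; a pose out of reach is approached as far as the arm can. A call with a gripper value outside its range is refused whole. The fingers move at their own pace and stop on an object; the grip force is fixed at half the most. Time passes only in rows, so rows that do not move let the fingers close. It gives the time, the measured TCP pose, the force, the opening and the grip force at its end, in the units of the state.
- ctrl.get_obs(): the state, without advancing time (a new reading comes with each control period).
- ctrl.camera(name): name is "scene" or "top" or "wrist"; returns (picture, depth): 384x512x3 uint8, blue, green, red; 384x512 float32, m along the optical axis (not along the pixel's ray), 0 where there is no reading.
- ctrl.camera_model(name): a dict with "camera_matrix" (3x3 intrinsics, pixels), "k1" (the pictures are not rectified: a ray, as slopes to the right and down, at radius r is drawn at 1 + k1 r^2 times it, then the intrinsics apply), "R" (3x3) and "t" (3): a world point X has camera coordinates R X + t. Camera axes: x right, y down, z forward; pixel columns grow to the right and rows downward; lengths in m; the calibration is good to about 2 mm. A picture is of the moment at which its call begins: read the wrist's pose just before it. camera_model takes no time and is no camera call; for the wrist camera it gives the pose at the moment of the call.
- ctrl.sign_off(): hands the job in; it is judged then, once.
The state is a dict: "t": time; "joints": joint angles; "qd": joint speeds; "tau": joint torques, N m; "tcp_pos": TCP position; "tool_rot": TCP orientation; "contact_force": force on the tool from outside, world axes, zero at the start; "torque": the same for the moment, N m; "finger_gap": finger opening in m; "gripper_force": force on a finger pad.
Only numpy, scipy, OpenCV 4.12 (cv2) and the standard library are available. Lean on these libraries where they do the work, as an engineer would, in place of code of your own. Each camera call takes 0.05 s, during which the arm holds its last target. There are 200 camera calls.

## Working session

There is one attempt and no reset: what is moved stays moved. The work goes in short steps, Python scripts to look and compute and a tool call to move; the robot and the scene stay as the last step left them, time stands still between calls to the robot, and variables do not carry over. Pictures are saved under pics/ and viewed, at most 10 in all, crops included, and the job is handed in when it is done.

Besides the shell and the picture viewer there is one more tool, called after "Call:" by a JSON object that holds its "fn" and its "kwargs", one argument or row to a line. carry_out: Moves the arm, as the interface text tells. Its arguments: {"type":"object","properties":{"series":{"type":"array"}},"required":["series"]}

```bash
mkdir -p pics; cat > h.py <<'E'
import numpy as np, cv2
from plant import ctrl
def snap(n,f):
    m=ctrl.camera_model(n); p,d=ctrl.camera(n); cv2.imwrite('pics/'+f+'.png',p)
    np.savez('pics/'+f,d=d,K=m['camera_matrix'],k1=m['k1'],R=m['R'],t=m['t']); return p,d
def ray(f,u,v):
    z=np.load('pics/'+f+'.npz'); k=float(z['k1'])
    s=cv2.undistortPoints(np.array([[[u,v]]],float),z['K'],np.array([k,0,0,0.]))[0,0]
    return -z['R'].T@z['t'], z['R'].T@np.r_[s,1], z['d']
def at_z(f,u,v,h):
    o,r,_=ray(f,u,v); return o+r*(h-o[2])/r[2]
def at_d(f,u,v):
    o,r,d=ray(f,u,v); return o+r*d[int(round(v)),int(round(u))]
def proj(f,X):
    z=np.load('pics/'+f+'.npz')
    return cv2.projectPoints(np.array(X,float).reshape(-1,3),cv2.Rodrigues(z['R'])[0],z['t'],z['K'],np.array([float(z['k1']),0,0,0]))[0][:,0]
E
python3 - <<'E'
from h import *
a,_=snap('top','top0'); b,_=snap('scene','sc0')
print(ctrl.get_obs())
E
```

```text
{'t': 0.1, 'joints': array([-1.14897759e+00,  2.13315575e-01, -3.49959786e-02,  1.32348408e+00,
        2.15314470e-05,  1.57079851e+00]), 'qd': array([0.00127283, 0.0004418 , 0.00120293, 0.00042574, 0.00115297,
       0.00058517]), 'tau': array([-8.32972801e-04, -6.87247682e+01,  4.87806451e+01,  1.22211754e-02,
       -4.03378169e-05, -1.14125993e-05]), 'tcp_pos': array([ 0.20465991, -0.45605332,  0.40426139]), 'tool_rot': array([-4.90835217e-04,  9.77841050e-01,  2.09348108e-01, -9.40754080e-05]), 'contact_force': array([ 0.05213305,  0.44158565, -0.3211102 ]), 'torque': array([ 0.01479651,  0.03019964, -0.00528654]), 'gripper_force': 0.0, 'finger_gap': 0.08545536501592069}
```

View pics/top0.png

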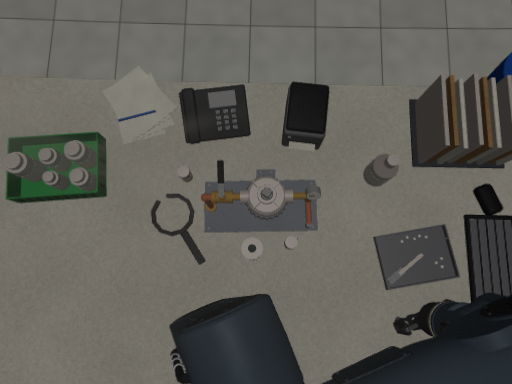

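View pics/sc0.png

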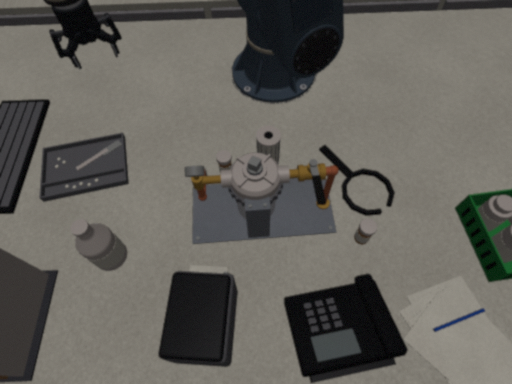

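The top view shows the filter with its plug near (266,195), the lever at (220,170) pointing along +x and the gauge at (312,193). The old cartridge is at (252,248), with vials at (291,242) and (184,173). The wrench ring is at (172,214). Next I'll enlarge the area and measure.

```bash
python3 - <<'E'
from h import *
p=cv2.imread('pics/top0.png'); c=cv2.resize(p[150:240,195:325],None,fx=6,fy=6,interpolation=cv2.INTER_CUBIC)
cv2.imwrite('pics/c1.png',np.clip(c*1.6,0,255).astype('uint8'))
for n,u,v in [('plug',266,194),('lev',221,170),('cart',252,248),('vial',291,242),('gauge',312,193),('vial2',184,173)]: print(n,at_d('top0',u,v).round(3))
for c in [(204,181),(316,180),(317,231),(205,232)]: print(at_z('top0',*c,.006).round(3))
E
```

```text
plug [ 0.507 -0.073  0.232]
lev [0.577 0.055 0.212]
cart [ 0.365 -0.038  0.128]
vial [ 0.389 -0.156  0.079]
gauge [ 0.514 -0.201  0.225]
vial2 [0.6   0.185 0.075]
[0.591 0.129 0.006]
[ 0.603 -0.245  0.006]
[ 0.432 -0.247  0.006]
[0.421 0.118 0.006]
```

View pics/c1.png

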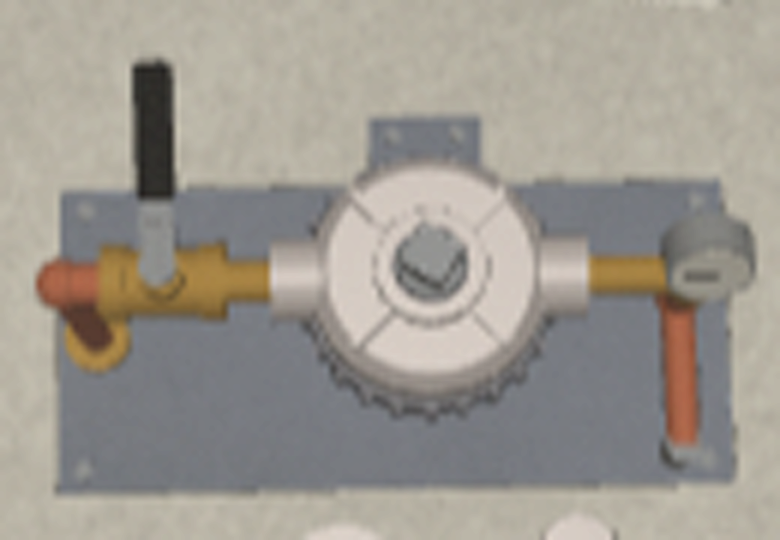

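The crop shows the plug head at crop (430,255), the valve pivot at (160,285) and the lever straight up, so it is closed. The filter's yaw is about +0.03 rad. I'll move above the plug at a safe height for wrist views.

Call:
{"fn": "carry_out", "kwargs": {
  "series": [0,0,-0.045,0,0.0854,0,0,-0.045,0,0.0854,0.043,-0.0225,-0.003,0,0.0854,0.043,-0.0225,-0.003,0,0.0854,0.043,-0.0225,-0.003,0,0.0854,0.043,-0.0225,-0.003,0,0.0854,0.043,-0.0225,-0.003,0,0.0854,0.043,-0.0225,-0.003,0,0.0854,0.043,-0.0225,-0.003,0,0.0854,0.043,-0.0225,-0.003,0,0.0854,0.043,-0.0225,-0.003,0,0.0854,0.043,-0.0225,-0.003,0,0.0854]
}}

```text
t: 1.3
tcp_pos: [0.5057, -0.0729, 0.5247]
tool_rot: [-0.0, 0.978, 0.209, -0.0]
contact_force: [1.1, -1.0, -0.2]
finger_gap: 0.0849
gripper_force: 0.0
```

Call:
{"fn": "carry_out", "kwargs": {
  "series": [0,0,0,-8,0.0854,0,0,0,-8,0.0854,0,0,0,0,0.0854,0,0,0,0,0.0854]
}}

```text
t: 1.7
tcp_pos: [0.5048, -0.0749, 0.5246]
tool_rot: [-0.0, 0.94, 0.341, -0.0]
contact_force: [-0.1, 0.4, -0.8]
finger_gap: 0.0856
gripper_force: 0.0
```

```bash
python3 - <<'E'
from h import *
o=ctrl.get_obs(); print(o['joints'].round(3),o['tcp_pos'].round(4),o['tool_rot'].round(4))
p,d=snap('wrist','w0'); cv2.imwrite('pics/w0b.png',np.clip(p*1.5,0,255).astype('uint8'))
m=ctrl.camera_model('wrist'); print(-m['R'].T@m['t'],m['R'][2])
E
```

```text
[-0.147  0.256  0.323  1.639  0.     2.298] [ 0.5048 -0.0749  0.5246] [-1.000e-04  9.400e-01  3.413e-01 -2.000e-04]
[ 0.56989503 -0.02233301  0.49390689] [-0.24846147 -0.2080442  -0.94603621]
```

View pics/w0b.png

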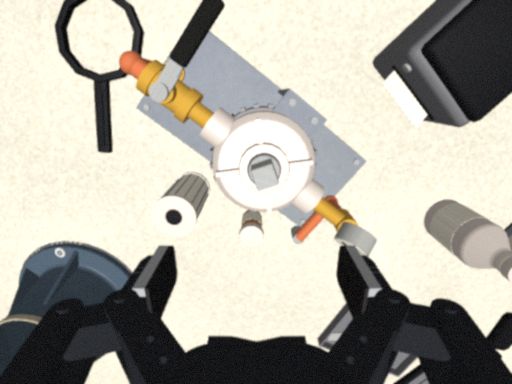

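The wrist view shows the plug head at about (264,170), well clear of the fingers, with the lever at top left. I'll enlarge it to get the head's corners.

```bash
python3 - <<'E'
from h import *
p=cv2.imread('pics/w0.png'); c=cv2.resize(p[140:204,224:304],None,fx=9,fy=9,interpolation=cv2.INTER_CUBIC)
cv2.imwrite('pics/c2.png',np.clip(c*1.25,0,255).astype('uint8'))
z=np.load('pics/w0.npz'); d=z['d']
P=np.array([[*at_d('w0',u,v)] for v in range(140,204) for u in range(224,304)])
print(np.sort(P[:,2])[-5:])
h=P[(P[:,2]>.226)&(P[:,2]<.245)]; print(len(h),np.median(h[:,2]),cv2.minAreaRect((h[:,:2]*1000).astype('float32')))
E
```

```text
[0.4938078 0.4938078 0.4938078 0.4938078 0.4938078]
548 0.23389040199392788 ((516.7305908203125, -76.74410247802734), (21.970458984375, 21.899648666381836), 59.198551177978516)
```

View pics/c2.png

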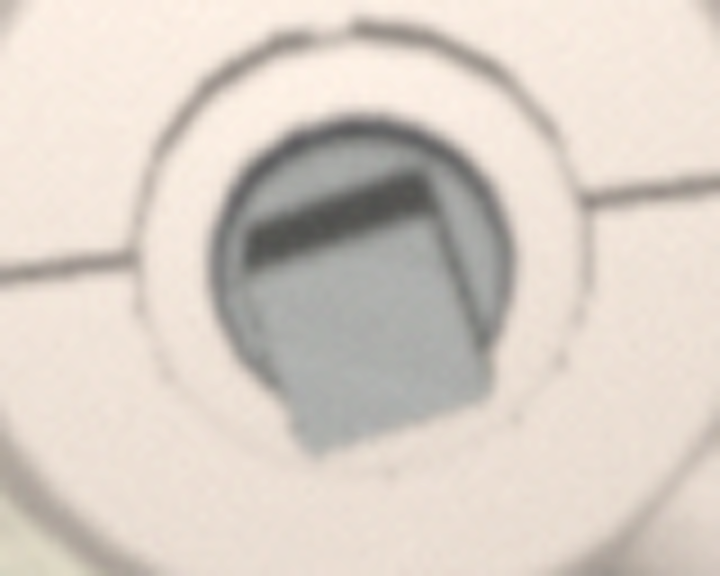

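```bash
python3 - <<'E'
from h import *
Q=np.array([at_z('w0',224+u/9-.44,140+v/9-.44,.234) for u,v in [(250,270),(432,212),(492,385),(315,458)]]); print(Q.round(4),Q.mean(0))
c=cv2.fitEllipse  # noqa
print('top proj',proj('top0',[.5167,-.0767,.234]), 'sc', proj('sc0',[.5167,-.0767,.234]))
z=np.load('pics/w0.npz')
P=np.array([[*at_d('w0',u,v)] for v in range(0,110) for u in range(130,230)])
h=P[(P[:,2]>.204)&(P[:,2]<.222)]; print(len(h),np.median(h[:,2]),cv2.minAreaRect((h[:,:2]*1000).astype('float32')))
# cap rim top / boss centre
P=np.array([[*at_d('w0',u,v)] for v in range(90,220) for u in range(200,325)])
for lo,hi in[(.1885,.1955),(.200,.206)]:
    h=P[(P[:,2]>lo)&(P[:,2]<hi)]; print(len(h),cv2.minEnclosingCircle((h[:,:2]*1000).astype('float32')))
E
```

```text
[[ 0.514  -0.0628  0.234 ]
 [ 0.5309 -0.0733  0.234 ]
 [ 0.5208 -0.0905  0.234 ]
 [ 0.5025 -0.0814  0.234 ]] [ 0.51706387 -0.07698327  0.234     ]
top proj [[267.26028696 190.49472476]] sc [[253.63111821 161.12675348]]
2324 0.2112626077462098 ((556.297607421875, 53.52939224243164), (108.27335357666016, 18.41445541381836), 3.665290594100952)
5122 ((517.1608276367188, -77.07048034667969), 76.02532958984375)
1261 ((516.2998046875, -76.97602844238281), 51.525672912597656)
```

Call:
{"fn": "carry_out", "kwargs": {
  "series": [0,0,0,-8.5,0.0854,0,0,0,-8.5,0.0854,0,0,0,-8.5,0.0854,0,0,0,-8.5,0.0854,0,0,0,-8.5,0.0854,0,0,0,-8.5,0.0854,0,0,0,-8.5,0.0854,0,0,0,-8.5,0.0854,0,0,0,-8.5,0.0854,0,0,0,-8.5,0.0854,0,0,0,-8.5,0.0854,0,0,0,-8.5,0.0854]
}}

```text
t: 2.95
tcp_pos: [0.5047, -0.0752, 0.5248]
tool_rot: [0.0, 0.323, 0.946, 0.0]
contact_force: [-0.1, -0.5, -0.6]
finger_gap: 0.0853
gripper_force: 0.0
```

Call:
{"fn": "carry_out", "kwargs": {
  "series": [0,0,0,-8.5,0.0854,0,0,0,-8.5,0.0854,0,0,0,-8.5,0.0854,0,0,0,-8.5,0.0854,0,0,0,-8.5,0.0854,0,0,0,-8.5,0.0854,0,0,0,-8.5,0.0854,0,0,0,-8.5,0.0854,0,0,0,-8.5,0.0854,0,0,0,-8.5,0.0854,0,0,0,-8.5,0.0854,0,0,0,-8.5,0.0854]
}}

```text
t: 4.15
tcp_pos: [0.5047, -0.0752, 0.5248]
tool_rot: [0.0, -0.532, 0.847, -0.0]
contact_force: [-1.1, -0.1, -0.3]
finger_gap: 0.0855
gripper_force: 0.0
```

Call:
{"fn": "carry_out", "kwargs": {
  "series": [0,0,0,-8.5,0.0854,0,0,0,-8.5,0.0854,0,0,0,-8.5,0.0854,0,0,0,-8.5,0.0854,0,0,0,-8.5,0.0854,0,0,0,-8.5,0.0854,0,0,0,-8.5,0.0854,0,0,0,-8.5,0.0854,0,0,0,-8.5,0.0854,0,0,0,-8.5,0.0854,0,0,0,0,0.0854,0,0,0,0,0.0854]
}}

```text
t: 5.35
tcp_pos: [0.5048, -0.0751, 0.5248]
tool_rot: [-0.0, 0.963, -0.269, 0.0]
contact_force: [-0.3, 0.4, -0.3]
finger_gap: 0.0854
gripper_force: 0.0
```

```bash
cat >> h.py <<'E'
from scipy.spatial.transform import Rotation as Ro
def st(target=None):
    o=ctrl.get_obs(); w,x,y,z=o['tool_rot']; R=Ro.from_quat([x,y,z,w]).as_matrix()
    print('t',o['t'],'q',o['joints'].round(3),'tcp',o['tcp_pos'].round(4),'ang',round(np.degrees(np.arctan2(R[1,0],R[0,0])),2),'F',o['contact_force'].round(2),'M',o['torque'].round(3),o['tau'][5].round(3),'gap',round(o['finger_gap'],4),o['gripper_force'])
    if target is not None: print('tool delta',(R.T@(np.array(target)-o['tcp_pos'])).round(4))
    return o,R
E
python3 - <<'E'
from h import *
st([.5167,-.0767,.388])
for k in range(3):
    snap('wrist','w1'); z=np.load('pics/w1.npz')
    P=np.array([[*at_d('w1',u,v)] for v in range(384) for u in range(512)])
    h=P[(P[:,2]>.228)&(P[:,2]<.24)&(np.hypot(P[:,0]-.517,P[:,1]+.077)<.03)]; print(len(h),np.median(h[:,2]),cv2.minAreaRect((h[:,:2]*1000).astype('float32')))
E
```

```text
Still running in the background as job /tmp/bash_jobs.1000/a33903f245de (pid 644). You'll get a notice when it ends.
```

```bash
kill -- -$(cat /tmp/bash_jobs.1000/a33903f245de/pid); cat /tmp/bash_jobs.1000/a33903f245de/stdout
cat >> h.py <<'E'
def cloud(f):
    z=np.load('pics/'+f+'.npz'); d=z['d']; v,u=np.nonzero(d>0)
    s=cv2.undistortPoints(np.c_[u,v].astype(float)[:,None],z['K'],np.array([float(z['k1']),0,0,0.]))[:,0]
    return (np.c_[s,np.ones(len(s))]*d[v,u][:,None]-z['t'])@z['R']
E
timeout 100 python3 - <<'E'
from h import *
st([.5167,-.0767,.388])
for k in range(2):
    snap('wrist','w2'); P=cloud('w2')
    h=P[(P[:,2]>.228)&(P[:,2]<.24)&(np.hypot(P[:,0]-.517,P[:,1]+.077)<.03)]; print(len(h),np.median(h[:,2]),cv2.minAreaRect((h[:,:2]*1000).astype('float32')))
E
```

```text
t 5.5 q [-0.147  0.255  0.324  1.639  0.    -2.747] tcp [ 0.5048 -0.0749  0.5247] ang -31.05 F [ 0.25 -0.45 -0.25] M [ 0.028  0.    -0.038] 0.111 gap 0.0856 0.0
tool delta [ 0.0111 -0.0046  0.1367]
543 0.23382978372825766 ((516.7646484375, -77.46605682373047), (21.06432342529297, 22.496957778930664), 58.50214767456055)
544 0.23385296214467455 ((516.7289428710938, -77.36298370361328), (21.109088897705078, 21.796770095825195), 58.634666442871094)
```

Call:
{"fn": "carry_out", "kwargs": {
  "series": [0.0114,-0.0044,0,0,0.0854,0,0,0.035,0,0.0854,0,0,0.035,0,0.06,0,0,0.03,0,0.05,0,0,0.02,0,0.05,0,0,0.0147,0,0.05,0,0,0,0,0.05,0,0,0,0,0.05]
}}

```text
t: 6.4
tcp_pos: [0.517, -0.0769, 0.3905]
tool_rot: [0.0, 0.964, -0.266, 0.0]
contact_force: [0.2, 0.5, 0.0]
finger_gap: 0.0502
gripper_force: 0.0
```

```bash
timeout 100 python3 - <<'E'
from h import *
st([.5168,-.0771,.390])
snap('wrist','w3')
E
```

```text
t 6.4 q [-0.148  0.262 -0.006  1.302 -0.    -2.75 ] tcp [ 0.517  -0.0769  0.3905] ang -30.87 F [0.19 0.5  0.01] M [-0.     0.021 -0.011] 0.026 gap 0.0502 0.0
tool delta [-0.      0.0002  0.0005]
```

View pics/w3.png

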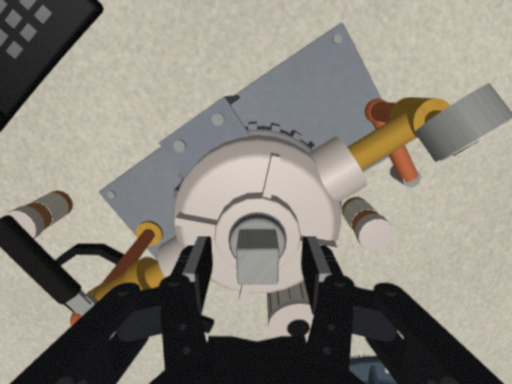

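The wrist view shows the head at (257,262), centred between the pads at (200,262) and (310,262) and square to them. Next I'll close the gripper.

Call:
{"fn": "carry_out", "kwargs": {
  "series": [0,0,0,0,0.035,0,0,0,0,0.025,0,0,0,0,0.015,0,0,0,0,0.01,0,0,0,0,0.01,0,0,0,0,0.01,0,0,0,0,0.01,0,0,0,0,0.01]
}}

```text
t: 7.25
tcp_pos: [0.5169, -0.0771, 0.3909]
tool_rot: [0.0, 0.964, -0.266, 0.001]
contact_force: [-3.3, -3.3, 8.4]
finger_gap: 0.0206
gripper_force: 58.7
```

```bash
timeout 100 python3 - <<'E'
from h import *
st()
E
```

```text
t 7.25 q [-1.480e-01  2.620e-01 -6.000e-03  1.302e+00 -1.000e-03 -2.751e+00] tcp [ 0.5169 -0.0771  0.3909] ang -30.85 F [-3.28 -3.32  8.37] M [-0.509  0.662  0.044] 0.026 gap 0.0206 58.727381229400635
```

Call:
{"fn": "carry_out", "kwargs": {
  "series": [0,0,0,4,0.01,0,0,0,4,0.01,0,0,0.0001,4,0.01]
}}

```text
t: 7.55
tcp_pos: [0.5168, -0.0773, 0.3908]
tool_rot: [0.001, 0.93, -0.367, 0.001]
contact_force: [-6.0, -6.6, 10.5]
finger_gap: 0.0207
gripper_force: 59.0
```

```bash
timeout 100 python3 -c "
from h import *
st()"
```

```text
t 7.55 q [-1.480e-01  2.620e-01 -7.000e-03  1.302e+00 -2.000e-03 -2.539e+00] tcp [ 0.5168 -0.0773  0.3908] ang -43.01 F [-5.98 -6.61 10.54] M [-1.203  1.191  0.314] -1.542 gap 0.0207 58.966476917266846
```

Call:
{"fn": "carry_out", "kwargs": {
  "series": [0,0,0,5,0.01,0,0,0,5,0.01,0,0,0.0001,5,0.01]
}}

```text
t: 7.85
tcp_pos: [0.5165, -0.0776, 0.3907]
tool_rot: [0.001, 0.874, -0.485, 0.001]
contact_force: [-9.0, -8.5, 11.7]
finger_gap: 0.0205
gripper_force: 59.2
```

```bash
timeout 100 python3 -c "
from h import *
st()"
```

```text
t 7.85 q [-1.480e-01  2.620e-01 -7.000e-03  1.302e+00 -2.000e-03 -2.276e+00] tcp [ 0.5165 -0.0776  0.3907] ang -58.07 F [-9.03 -8.54 11.67] M [-1.805  1.98   0.342] -1.987 gap 0.0205 59.245975613594055
```

Call:
{"fn": "carry_out", "kwargs": {
  "series": [0,0.0004,-0.0001,6,0.01,0,0,0,6,0.01,0,0,0,6,0.01]
}}

```text
t: 8.15
tcp_pos: [0.516, -0.0778, 0.3906]
tool_rot: [0.001, 0.787, -0.616, 0.0]
contact_force: [-10.8, -9.3, 10.2]
finger_gap: 0.0204
gripper_force: 59.1
```

```bash
timeout 100 python3 -c "
from h import *
st()"
```

```text
t 8.15 q [-0.149  0.261 -0.008  1.302 -0.003 -1.962] tcp [ 0.516  -0.0778  0.3906] ang -76.12 F [-10.79  -9.33  10.22] M [-1.913  2.153  0.344] -2.449 gap 0.0204 59.05005097389221
```

Call:
{"fn": "carry_out", "kwargs": {
  "series": [0.0002,0.0005,-0.0001,6,0.01,0,0,0,6,0.01,0,0,0,6,0.01]
}}

```text
t: 8.45
tcp_pos: [0.5154, -0.078, 0.3905]
tool_rot: [-0.001, -0.681, 0.732, -0.0]
contact_force: [-11.6, -8.1, 9.2]
finger_gap: 0.0207
gripper_force: 58.9
```

```bash
timeout 100 python3 -c "
from h import *
st()"
```

```text
t 8.45 q [-0.15   0.26  -0.009  1.302 -0.002 -1.649] tcp [ 0.5154 -0.078   0.3905] ang -94.11 F [-11.6   -8.15   9.23] M [-1.54   2.367  0.312] -2.45 gap 0.0207 58.9214301109314
```

Call:
{"fn": "carry_out", "kwargs": {
  "series": [0.0004,0.0008,-0.0001,6,0.01,0,0,0,6,0.01,0,0,0,6,0.01]
}}

```text
t: 8.75
tcp_pos: [0.5147, -0.0781, 0.3904]
tool_rot: [-0.001, -0.558, 0.83, -0.0]
contact_force: [-9.9, -4.7, 6.3]
finger_gap: 0.0205
gripper_force: 59.0
```

```bash
timeout 100 python3 -c "
from h import *
st()"
```

```text
t 8.75 q [-1.500e-01  2.590e-01 -1.100e-02  1.302e+00 -1.000e-03 -1.335e+00] tcp [ 0.5147 -0.0781  0.3904] ang -112.1 F [-9.88 -4.67  6.31] M [-0.803  2.04   0.332] -2.458 gap 0.0205 58.9995539188385
```

Call:
{"fn": "carry_out", "kwargs": {
  "series": [0.0005,0.0007,0,6,0.01,0,0,0,6,0.01,0,0,0,6,0.01]
}}

```text
t: 9.05
tcp_pos: [0.514, -0.078, 0.3904]
tool_rot: [-0.001, -0.422, 0.907, 0.0]
contact_force: [-7.8, -0.1, 4.0]
finger_gap: 0.0206
gripper_force: 59.2
```

```bash
timeout 100 python3 -c "
from h import *
st()"
```

```text
t 9.05 q [-0.151  0.257 -0.013  1.301 -0.    -1.022] tcp [ 0.514  -0.078   0.3904] ang -130.07 F [-7.81 -0.13  3.96] M [-0.138  1.548  0.602] -2.174 gap 0.0206 59.17450189590454
```

Call:
{"fn": "carry_out", "kwargs": {
  "series": [0.0003,0.0003,0,0,0.01,0,0,0,0,0.01]
}}

```text
t: 9.25
tcp_pos: [0.5138, -0.078, 0.3903]
tool_rot: [-0.0, -0.424, 0.906, 0.0]
contact_force: [-6.0, -0.9, 4.8]
finger_gap: 0.0208
gripper_force: 59.1
```

```bash
timeout 100 python3 -c "
from h import *
st()"
```

```text
t 9.25 q [-0.151  0.257 -0.014  1.3   -0.    -1.027] tcp [ 0.5138 -0.078   0.3903] ang -129.78 F [-6.04 -0.94  4.77] M [-0.152  1.071  0.225] 0.508 gap 0.0208 59.10798490047455
```

Call:
{"fn": "carry_out", "kwargs": {
  "series": [0,0,0,3.5,0.01,0,0,0,3.5,0.01]
}}

```text
t: 9.45
tcp_pos: [0.5137, -0.0779, 0.3903]
tool_rot: [-0.0, -0.368, 0.93, 0.0]
contact_force: [-7.7, 1.6, 5.6]
finger_gap: 0.0203
gripper_force: 59.3
```

```bash
timeout 100 python3 -c "
from h import *
st()"
```

```text
t 9.45 q [-0.151  0.257 -0.014  1.3   -0.    -0.903] tcp [ 0.5137 -0.0779  0.3903] ang -136.87 F [-7.72  1.58  5.57] M [0.083 1.475 0.789] -1.022 gap 0.0203 59.347769021987915
```

Call:
{"fn": "carry_out", "kwargs": {
  "series": [0,0,0,0,0.01,0,0,0,0,0.01,0,0,0,0,0.01]
}}

```text
t: 9.75
tcp_pos: [0.5137, -0.0779, 0.3903]
tool_rot: [-0.0, -0.369, 0.93, 0.0]
contact_force: [-7.9, 0.9, 5.1]
finger_gap: 0.0208
gripper_force: 59.3
```

```bash
timeout 100 python3 -c "
from h import *
st()"
```

```text
t 9.75 q [-0.151  0.257 -0.014  1.3   -0.    -0.906] tcp [ 0.5137 -0.0779  0.3903] ang -136.74 F [-7.86  0.91  5.12] M [0.046 1.358 0.461] 0.507 gap 0.0208 59.25158500671387
```

Turning torque was 0.79 N m and 0.46 N m held, so the plug is snug. I'll release it and lift.

Call:
{"fn": "carry_out", "kwargs": {
  "series": [0,0,0,0,0.05,0,0,0,0,0.06,0,0,0,0,0.06,0,0,-0.02,0,0.06,0,0,-0.04,0,0.06,0,0,-0.04,0,0.06,0,0,-0.03,0,0.06,0,0,0,0,0.06]
}}

```text
t: 10.55
tcp_pos: [0.5143, -0.0781, 0.5239]
tool_rot: [0.003, -0.368, 0.93, -0.001]
contact_force: [0.6, -1.0, -0.1]
finger_gap: 0.0601
gripper_force: 0.0
```

```bash
timeout 100 python3 - <<'E'
from h import *
st()
snap('wrist','w4'); P=cloud('w4')
r=np.hypot(P[:,0]-.517,P[:,1]+.077)
h=P[(P[:,2]>.227)&(P[:,2]<.24)&(r<.03)]; print(len(h),np.median(h[:,2]),cv2.minAreaRect((h[:,:2]*1000).astype('float32')))
for Q in (P,cloud('w0'),cloud('w2')):
    h=Q[(Q[:,2]>.203)&(Q[:,2]<.222)&(Q[:,0]>.50)&(Q[:,0]<.63)&(Q[:,1]>.02)&(Q[:,1]<.1)]
    if len(h)>50: print(len(h),np.median(h[:,2]),cv2.minAreaRect((h[:,:2]*1000).astype('float32')))
E
```

```text
t 10.55 q [-0.151  0.274  0.346  1.637  0.    -0.904] tcp [ 0.5143 -0.0781  0.5239] ang -136.82 F [ 0.59 -1.01 -0.06] M [ 0.002 -0.115  0.01 ] 0.009 gap 0.0601 0.0
519 0.23327047619381944 ((515.8218994140625, -77.50102233886719), (22.238372802734375, 21.98821258544922), 49.851287841796875)
719 0.2111106610169333 ((556.223876953125, 52.86370849609375), (108.17041778564453, 19.10076141357422), 3.1272470951080322)
2326 0.2112611178258248 ((556.297607421875, 53.52939224243164), (108.27335357666016, 18.41445541381836), 3.665290594100952)
1696 0.21100352874142003 ((556.5700073242188, 53.26405334472656), (108.94084930419922, 19.462011337280273), 3.8463046550750732)
```

The head is now at about 49.9° mod 90. It sprang back about 6.6°, which leaves roughly 0.3 N m of wedging as intended. The lever measures 108 x 18 mm at z 0.211 and agrees with a pivot at (0.5127, 0.0509). I'll bring the closed fingers in beside it, on the filter side.

Call:
{"fn": "carry_out", "kwargs": {
  "series": [0,0,0,8,0.03,0,0,0,8,0.01,0,0,0,8,0,0,0,0,8,0,0,0,0,8,0,-0.025,0.031,0,0,0,-0.025,0.031,0,0,0,-0.0257,0.031,0,0,0,0,0,0.04,0,0,0,0,0.03,0,0,0,0,0,0,0,0,0,0,0,0]
}}

```text
t: 11.8
tcp_pos: [0.5842, 0.0189, 0.4504]
tool_rot: [-0.001, -0.028, 1.0, 0.0]
contact_force: [0.1, 0.2, 0.1]
finger_gap: 0.0
gripper_force: 0.0
```

```bash
timeout 100 python3 - <<'E'
from h import *
st([.5847,.019,.371])
P=np.vstack([cloud('w0'),cloud('w2')])
m=(P[:,2]<.203)&(P[:,1]>.03)&(P[:,1]<.16)&(P[:,0]>.49)&(P[:,0]<.6)
for y in np.arange(.03,.16,.01):
    q=P[m&(abs(P[:,1]-y)<.005)]; print(y.round(3),len(q),np.percentile(q[:,2],98).round(3))
snap('wrist','w5')
E
```

```text
t 11.8 q [ 0.032  0.398  0.333  1.507  0.    -0.023] tcp [0.5842 0.0189 0.4504] ang -176.84 F [0.08 0.21 0.13] M [ 0.002 -0.008 -0.024] -0.002 gap 0.0 0.0
tool delta [-0.0006  0.0001  0.0794]
0.03 577 0.189
0.04 1298 0.199
0.05 791 0.198
0.06 666 0.009
0.07 1078 0.189
0.08 1075 0.189
0.09 893 0.181
0.1 709 0.183
0.11 336 0.181
0.12 252 0.008
0.13 579 0.002
0.14 665 0.002
0.15 698 0.002
```

View pics/w5.png

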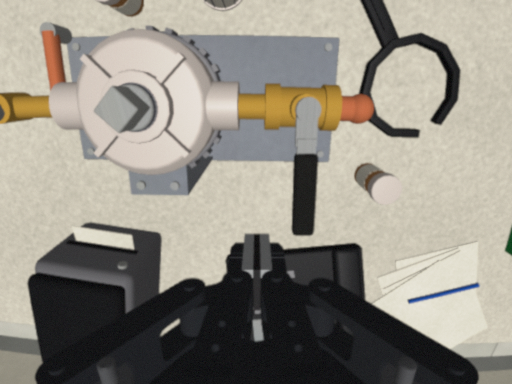

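The wrist view shows the closed fingers at (258,250), beside the lever grip at (304,195) on the filter side, with clear space below. I'll descend, approach and start the swing.

Call:
{"fn": "carry_out", "kwargs": {
  "series": [-0.0006,0,0.04,0,0,0,0,0.0384,0,0,0,0,0,0,0,0,0.006,0,0,0,0,0.006,0,0,0,-0.00147,0.00494,0,-4,0,-0.00147,0.00494,0,-4,0,-0.00147,0.00494,0,-4,0,-0.00147,0.00494,0,-4,0,-0.00147,0.00494,0,-4,0]
}}

```text
t: 12.85
tcp_pos: [0.5877, 0.0571, 0.3745]
tool_rot: [0.002, -0.202, 0.979, -0.001]
contact_force: [1.6, -3.6, 1.4]
finger_gap: -0.0003
gripper_force: 1.7
```

```bash
timeout 100 python3 - <<'E'
from h import *
st()
snap('wrist','w6')
P=cloud('w6')
h=P[(P[:,2]>.205)&(P[:,2]<.222)&(P[:,0]>.50)&(P[:,0]<.63)&(P[:,1]>.04)&(P[:,1]<.18)]
print(len(h),cv2.minAreaRect((h[:,:2]*1000).astype('float32')))
E
```

```text
t 12.85 q [ 9.700e-02  4.060e-01  1.550e-01  1.315e+00 -1.000e-03 -3.100e-01] tcp [0.5877 0.0571 0.3745] ang -156.67 F [ 1.57 -3.61  1.4 ] M [-0.568 -0.3   -0.052] 1.602 gap -0.0003 1.7372817258001305
6923 ((548.83056640625, 65.7626953125), (48.59516906738281, 92.96531677246094), 89.40636444091797)
```

Call:
{"fn": "carry_out", "kwargs": {
  "series": [-0.00147,0.00494,0.0015,-4,0,-0.00147,0.00494,0,-4,0,-0.00147,0.00494,0,-4,0,-0.00147,0.00494,0,-4,0,-0.00147,0.00494,0,-4,0,-0.00147,0.00494,0,-4,0,-0.00147,0.00494,0,-4,0,-0.00147,0.00494,0,-4,0,-0.00147,0.00494,0,-4,0,-0.00147,0.00494,0,-4,0,-0.00147,0.00494,0,-4,0,-0.00147,0.00494,0,-4,0]
}}

```text
t: 14.1
tcp_pos: [0.5589, 0.11, 0.3725]
tool_rot: [0.002, -0.583, 0.813, -0.001]
contact_force: [4.9, 1.2, 0.1]
finger_gap: 0.0003
gripper_force: 1.8
```

```bash
cat >> h.py <<'E'
def piv():
    # where the tool stands in polar form about the pivot; lever angle if the contact is flush
    o,R=st(); d=o['tcp_pos'][:2]-np.array([.5127,.0509]); t=np.array([R[0,1],R[1,1]]); u=-np.array([R[0,0],R[1,0]])
    print('radial',d@u,'offset behind (23.5 flush)',-d@t,'lever abs deg',np.degrees(np.arctan2(u[1],u[0])))
E
timeout 100 python3 -c "
from h import *
piv()"
```

```text
t 14.1 q [ 0.194  0.362  0.086  1.29   0.    -1.049] tcp [0.5589 0.11   0.3725] ang -108.74 F [4.88 1.17 0.14] M [ 0.223 -0.891 -0.06 ] 1.621 gap 0.0003 1.8040776740235742
radial 0.07079714071541558 offset behind (23.5 flush) 0.024745046629486973 lever abs deg 71.2595001142415
```

Call:
{"fn": "carry_out", "kwargs": {
  "series": [-0.00147,0.00494,0,-4,0,-0.00147,0.00494,0,-4,0,-0.00147,0.00494,0,-4,0,-0.00147,0.00494,0,-4,0,-0.0007,0.0026,0,-2,0,0,0,0,0,0,0,0,0,0,0]
}}

```text
t: 14.8
tcp_pos: [0.5381, 0.1205, 0.3716]
tool_rot: [0.001, -0.701, 0.713, -0.001]
contact_force: [3.6, 1.1, 2.3]
finger_gap: -0.0001
gripper_force: 1.5
```

```bash
timeout 100 python3 -c "
from h import *
piv()"
```

```text
t 14.8 q [ 0.22   0.326  0.031  1.274  0.    -1.334] tcp [0.5381 0.1205 0.3716] ang -90.93 F [3.59 1.14 2.34] M [ 0.158 -0.519 -0.059] -0.14 gap -0.0001 1.5369876912154723
radial 0.06999451201122782 offset behind (23.5 flush) 0.024300709453734783 lever abs deg 89.06740954226534
```

Call:
{"fn": "carry_out", "kwargs": {
  "series": [0,0.0015,0,0,0,0,0.0015,0,0,0,0,0.001,0,0,0,0,0,0,0,0,0,0,0,0,0]
}}

```text
t: 15.3
tcp_pos: [0.5336, 0.1202, 0.3702]
tool_rot: [-0.0, -0.702, 0.712, 0.0]
contact_force: [2.4, 0.9, 1.7]
finger_gap: -0.0002
gripper_force: 1.3
```

```bash
timeout 100 python3 -c "
from h import *
piv()"
```

```text
t 15.3 q [ 0.222  0.318  0.018  1.27  -0.    -1.334] tcp [0.5336 0.1202 0.3702] ang -90.84 F [2.43 0.89 1.68] M [ 0.131 -0.502 -0.001] -0.001 gap -0.0002 1.2839164584875107
radial 0.06963257546417265 offset behind (23.5 flush) 0.019889402044031064 lever abs deg 89.15978159741081
```

Call:
{"fn": "carry_out", "kwargs": {
  "series": [0,0.001,0,0,0,0,0.001,0,0,0,0,0,0,0,0]
}}

```text
t: 15.6
tcp_pos: [0.5316, 0.1204, 0.3702]
tool_rot: [0.0, -0.702, 0.712, 0.0]
contact_force: [3.7, 2.1, 1.8]
finger_gap: -0.0003
gripper_force: 1.6
```

```bash
timeout 100 python3 -c "
from h import *
piv()"
```

```text
t 15.6 q [ 0.223  0.314  0.012  1.269  0.    -1.334] tcp [0.5316 0.1204 0.3702] ang -90.83 F [3.73 2.13 1.79] M [ 0.435 -0.598  0.026] -0.004 gap -0.0003 1.5746214365140077
radial 0.06972982881752736 offset behind (23.5 flush) 0.017850050549105486 lever abs deg 89.16962664925803
```

Call:
{"fn": "carry_out", "kwargs": {
  "series": [0,-0.015,0,0,0,0,-0.02,0,0,0,0,-0.02,-0.03,0,0,0,-0.01,-0.05,0,0,0,0,-0.05,0,0,0,0,0,0,0,0,0,0,0,0]
}}

```text
t: 16.3
tcp_pos: [0.5967, 0.1193, 0.4994]
tool_rot: [0.0, -0.702, 0.712, -0.0]
contact_force: [0.3, 0.6, -0.3]
finger_gap: -0.0
gripper_force: 0.0
```

```bash
timeout 100 python3 - <<'E'
from h import *
st(); snap('wrist','w7'); snap('top','top7'); P=cloud('w7')
h=P[(P[:,2]>.204)&(P[:,2]<.222)&(P[:,0]>.47)&(P[:,0]<.56)&(P[:,1]>.03)&(P[:,1]<.18)]
print(len(h),cv2.minAreaRect((h[:,:2]*1000).astype('float32')))
h=P[(P[:,2]>.227)&(P[:,2]<.24)&(np.hypot(P[:,0]-.517,P[:,1]+.077)<.03)]; print(len(h),cv2.minAreaRect((h[:,:2]*1000).astype('float32')))
E
```

```text
t 16.3 q [ 0.197  0.479  0.583  1.673 -0.    -1.359] tcp [0.5967 0.1193 0.4994] ang -90.84 F [ 0.34  0.62 -0.28] M [-0.011  0.01   0.011] -0.001 gap -0.0 0.0
2185 ((510.6000061035156, 96.14981842041016), (19.314044952392578, 107.44329833984375), 0.42630162835121155)
0 ((0.0, 0.0), (0.0, 0.0), 0.0)
```

View pics/w7.png

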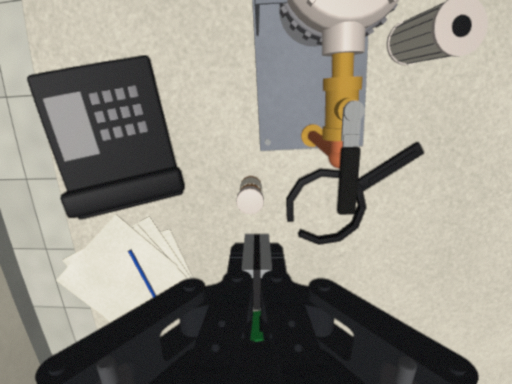

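The wrist view shows the lever at (349,160), lying along the pipe, with the wrench and vial still in place. I'll check its angle more precisely.

```bash
timeout 100 python3 - <<'E'
from h import *
piv_=np.array([.5127,.0509])
for f in ('w0','w2','w4','w7'):
    P=cloud(f); r=np.hypot(P[:,0]-.5127,P[:,1]-.0509)
    h=P[(P[:,2]>.207)&(P[:,2]<.2135)&(P[:,1]>.03)&(r<.11)&(r>.03)&(P[:,0]>.47)]
    l=cv2.fitLine((h[:,:2]).astype('float32'),cv2.DIST_HUBER,0,1e-4,1e-4).ravel()
    a=np.degrees(np.arctan2(l[1],l[0])); m=h[:,:2].mean(0)
    print(f,len(h),round(a%180,2),m.round(4),'about pivot',round(np.degrees(np.arctan2(*(m-piv_)[::-1])),2))
for f in ('w0','w2'):
    P=cloud(f); q=P[(P[:,2]>.004)&(P[:,2]<.0095)&(P[:,0]>.4)&(P[:,0]<.62)&(abs(P[:,1]+.06)<.25)]
    print('base',cv2.minAreaRect((q[:,:2]*1000).astype('float32')))
E
```

```text
w0 1510 2.42 [0.5761 0.0539] about pivot 2.7
w2 1069 4.09 [0.5776 0.0532] about pivot 2.07
w4 491 6.58 [0.5854 0.0535] about pivot 2.06
w7 1339 90.3 [0.5115 0.1137] about pivot 91.11
base ((498.61529541015625, -30.553436279296875), (201.964599609375, 434.9235534667969), 2.041269302368164)
base ((499.60833740234375, -34.270843505859375), (200.35568237304688, 428.38629150390625), 2.182051420211792)
```

The lever is about 88–89° open, but the last push never clearly felt the stop. I'll give it one more gentle nudge to be sure.

Call:
{"fn": "carry_out", "kwargs": {
  "series": [0,0,0.05,0,0,0,0.01,0.05,0,0,0,0.02,0.03,0,0,0,0.02,0,0,0,0,0.012,0,0,0,0,0.003,0,0,0,0,0.001,0,0,0,0,0.001,0,0,0,0,0,0,0,0]
}}

```text
t: 17.3
tcp_pos: [0.5301, 0.1203, 0.3699]
tool_rot: [-0.0, -0.702, 0.712, 0.0]
contact_force: [0.5, -0.6, -0.1]
finger_gap: -0.0002
gripper_force: 0.7
```

```bash
timeout 100 python3 -c "
from h import *
piv()"
```

```text
t 17.3 q [ 0.223  0.311  0.007  1.267 -0.    -1.333] tcp [0.5301 0.1203 0.3699] ang -90.84 F [ 0.49 -0.59 -0.08] M [-0.072 -0.321  0.012] 0.019 gap -0.0002 0.6763142516138032
radial 0.06967012141200167 offset behind (23.5 flush) 0.01633096999968265 lever abs deg 89.15983826827299
```

Call:
{"fn": "carry_out", "kwargs": {
  "series": [0,0.001,0,0,0,0,0.001,0,0,0,0,0,0,0,0]
}}

```text
t: 17.6
tcp_pos: [0.529, 0.1203, 0.3702]
tool_rot: [0.001, -0.702, 0.712, -0.001]
contact_force: [13.4, -0.7, -7.2]
finger_gap: -0.0
gripper_force: 6.9
```

```bash
timeout 100 python3 -c "
from h import *
piv()"
```

```text
t 17.6 q [ 2.240e-01  3.070e-01  2.000e-03  1.263e+00 -1.000e-03 -1.332e+00] tcp [0.529  0.1203 0.3702] ang -90.85 F [13.42 -0.66 -7.21] M [-0.117 -2.823  0.034] 0.073 gap -0.0 6.879935628385283
radial 0.0696702422919756 offset behind (23.5 flush) 0.015224846439270844 lever abs deg 89.15100174415402
```

The force jumped to 13 N with the TCP blocked, so the lever is at its stop. I'll retreat and do a final check.

Call:
{"fn": "carry_out", "kwargs": {
  "series": [0,-0.01,0,0,0,0,-0.025,0,0,0,0,-0.02,-0.03,0,0,0,-0.01,-0.05,0,0,0,0,-0.05,0,0,0,0,0,0,0,0,0,0,0,0]
}}

```text
t: 18.3
tcp_pos: [0.5932, 0.1195, 0.4998]
tool_rot: [0.001, -0.702, 0.712, -0.0]
contact_force: [0.5, 0.5, -0.5]
finger_gap: -0.0003
gripper_force: 0.0
```

```bash
timeout 100 python3 - <<'E'
from h import *
st(); snap('wrist','w8'); p,_=snap('top','top8'); P=cloud('w8')
r=np.hypot(P[:,0]-.5127,P[:,1]-.0509)
h=P[(P[:,2]>.207)&(P[:,2]<.2135)&(P[:,1]>.03)&(r<.11)&(r>.03)&(P[:,0]>.47)&(P[:,0]<.56)]
m=h[:,:2].mean(0)-[.5127,.0509]; print('lever abs',np.degrees(np.arctan2(m[1],m[0])))
Q=cloud('top8');Q0=cloud('top0')
for n,x,y,z in [('cart',.365,-.038,.127),('vialA',.389,-.156,.078),('vialB',.6,.185,.078)]:
    for q in(Q0,Q):
        k=q[(abs(q[:,2]-z)<.012)&(np.hypot(q[:,0]-x,q[:,1]-y)<.06)]; print(n,len(k),k[:,:2].mean(0).round(3))
E
```

```text
t 18.3 q [ 0.199  0.47   0.569  1.668  0.    -1.357] tcp [0.5932 0.1195 0.4998] ang -90.84 F [ 0.51  0.52 -0.5 ] M [-0.006  0.045 -0.014] -0.001 gap -0.0003 0.0
lever abs 92.64730994199233
cart 374 [ 0.364 -0.037]
cart 374 [ 0.364 -0.037]
vialA 139 [ 0.389 -0.156]
vialA 140 [ 0.389 -0.156]
vialB 130 [0.604 0.188]
vialB 0 [nan nan]<stdin>:9: RuntimeWarning: Mean of empty slice.
  ret = um.true_divide(
```

```bash
timeout 100 python3 -c "
from plant import ctrl
print(ctrl.sign_off())"
```

```text
the job is handed in; nothing more can be done
None
```

I handed the job in at about 18 s: the plug is snug (0.79 N m while turning, about 0.3 N m of wedging left after release), and the feed lever is fully open against its stop. The robot is clear and I saw nothing around the filter moved, but sign-off gave no verdict.

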